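Find the unlatched outlet cover and push it open

TASK

One of the four identical tilting covers on the bench outlet unit is unlatched. With the fingertips, gently press the robot-side end of one cover after another until you find the one that rocks, then push that end down until the cover is fully open, and leave it open. Do not force the latched covers, and do not pick up or disturb anything else on the bench.

Things in the scene. Friction and masses are not known exactly. Their poses are not given: they have to be found in the camera images.
- unit: fixed bench outlet unit: aluminium housing 152 (x) x 396 (y) x 70 mm high; origin at the centre of its underside, x across the row, away from the robot, y along the row, z up. In its top a row of four identical grey covers, flush with it, 92 mm apart, each 120 (x) x 70 (y) x 8 mm in an opening 124 x 74 mm. Hollow below, 56 mm deep. One cover, a different one each time, is unlatched; nothing shows which.
- press1 (a point): point on the closed top of cover 1 at its near end, 40 mm towards the robot from the cover's turning axis and 20 mm from its near edge, midway across its width (fixed to the unit, at y = +138 mm, 70 mm above the bench; it does not sink with the cover). A fingertip pushed straight down here has the unlatched cover fully open about 37 mm below the closed top
- press2 (a point): point on the closed top of cover 2 at its near end, 40 mm towards the robot from the cover's turning axis and 20 mm from its near edge, midway across its width (fixed to the unit, at y = +46 mm, 70 mm above the bench; it does not sink with the cover). A fingertip pushed straight down here has the unlatched cover fully open about 37 mm below the closed top
- press3 (a point): point on the closed top of cover 3 at its near end, 40 mm towards the robot from the cover's turning axis and 20 mm from its near edge, midway across its width (fixed to the unit, at y = -46 mm, 70 mm above the bench; it does not sink with the cover). A fingertip pushed straight down here has the unlatched cover fully open about 37 mm below the closed top
- press4 (a point): point on the closed top of cover 4 at its near end, 40 mm towards the robot from the cover's turning axis and 20 mm from its near edge, midway across its width (fixed to the unit, at y = -138 mm, 70 mm above the bench; it does not sink with the cover). A fingertip pushed straight down here has the unlatched cover fully open about 37 mm below the closed top
- cover1 (a joint): tilt of cover 1, rad, about an axis along the row through its middle: 0 closed; grows as its near (robot-side) end goes down into the unit and its far end rises; 0.95 fully open, at its stop. The far end cannot be pressed down. Latched: the near end gives 1 to 4 mm, springs back to nearly flush. Unlatched: it gives way to 2 to 5 N against light even friction, and stays where it is left (no spring)
- cover2 (a joint): tilt of cover 2, rad, about an axis along the row through its middle: 0 closed; grows as its near (robot-side) end goes down into the unit and its far end rises; 0.95 fully open, at its stop. The far end cannot be pressed down. Latched: the near end gives 1 to 4 mm, springs back to nearly flush. Unlatched: it gives way to 2 to 5 N against light even friction, and stays where it is left (no spring)
- cover3 (a joint): tilt of cover 3, rad, about an axis along the row through its middle: 0 closed; grows as its near (robot-side) end goes down into the unit and its far end rises; 0.95 fully open, at its stop. The far end cannot be pressed down. Latched: the near end gives 1 to 4 mm, springs back to nearly flush. Unlatched: it gives way to 2 to 5 N against light even friction, and stays where it is left (no spring)
- cover4 (a joint): tilt of cover 4, rad, about an axis along the row through its middle: 0 closed; grows as its near (robot-side) end goes down into the unit and its far end rises; 0.95 fully open, at its stop. The far end cannot be pressed down. Latched: the near end gives 1 to 4 mm, springs back to nearly flush. Unlatched: it gives way to 2 to 5 N against light even friction, and stays where it is left (no spring)
- dish: bystander: closed glass petri dish, 94 mm across, 18 mm high, origin at the centre of its underside
- jar: bystander: small jar, 52 mm across, 75 mm high, origin at the centre of its underside
- tape: bystander: ring of adhesive tape lying flat, 84 mm across, 18 mm high, origin at the centre of its underside
- carton: bystander: cardboard carton 60 x 85 x 35 mm high, origin at the centre of its underside

How it is judged:
By the outcome, as a careful person would: the job done as asked, in the order asked, and still so for the second after the job is handed in, with the robot touching nothing.
It also fails if it takes over 48 s, if anything falls off the work surface, if the arm or the gripper's body presses on something with over 40 N, if the wrist force passes 120 N, or if a joint passes its speed limit or range.

ROBOT

A 6-joint arm with a two-finger parallel gripper is mounted at the origin on the work surface. World frame = base frame: x ahead of the robot, y to its left, z up, the work surface at z = 0. Lengths are in m, angles in rad, forces in N, time in s.
With the tool pointing down it reaches from about 0.375 to 0.975 m from the base axis. Payload 3.8 kg.
Tool frame: the origin (TCP) lies between the finger pads; the fingertips stand 22 mm ahead of it and the grasp point (between the pads) lies 3 mm ahead of it; z points along the fingers, y is the direction in which the jaws open and shut (so a half turn about z gives the same grasp; the last joint's range is limited). The gripper opens to 85 mm and grips with 20 to 120 N. Pads are 22 mm wide; open, the fingers measure 114 mm over their backs; the gripper's body (76 mm by 85 mm) begins 54 mm behind the grasp point. The pads swing forward as they close: fully open they stand 13 mm farther back than shut.
Start: joints at [-1.236, 0.264, 1.604, -0, 1.274, -0.037], TCP at [0.245, -0.629, 0.253] pointing down, gripper open.
Joint ranges: [-2.63, 2.63], [-0.94, 2.18], [0.31, 2.57], [-1.31, 4.45], [0, 2.66], [-2.55, 2.55]. Speed limits (rad/s): [2.57, 2.57, 3.14, 3.14, 3.14, 3.14].

INTERFACE

Orientations are given as a rotation vector (axis times angle).
In Python, from workcell import * gives the robot as it stands.
- The arm moves only by the tool step_arm, never from a script. Its argument "motion" is a list that holds one entry, the list of rows, each a list of 7 numbers: the finger opening in m, from 0 to 0.0854, then the shift along the world's x, y, z in m, then the turn, a rotation vector about the world's x, y, z in degrees. A call has exactly 8 rows; each row is the pose to reach, as a shift and turn from the pose measured when the call began; what a row does not reach only later rows make up. A row lasts 1/8 s, in which the tool goes at most 62.5 mm and 10.7 degrees, less where a joint would pass 70% of its speed; a pose out of reach is approached as far as the arm can. A call with a gripper value outside its range is refused whole. The fingers move at their own pace and stop on an object; "newtons" is the grip in N (left out, the last holds). Time passes only in rows, so rows that repeat a pose let the fingers close, or fill a call up. It gives the time, the measured TCP pose, the force and the opening at its end, in the units of the state.
- read_state(): the state, without advancing time (a new reading comes with each control period).
- read_camera(name): name is "scene" or "side" or "wrist"; returns (picture, depth): 384x512x3 uint8, blue, green, red; 384x512 float32, m along the optical axis (not along the pixel's ray), 0 where there is no reading.
- get_calibration(name): a dict with "K" (3x3 intrinsics, pixels), "dist_coeffs" ([k1, k2, p1, p2, k3] as OpenCV has them; the pictures are not rectified), "world_from_camera" (4x4, takes a point from camera to world coordinates). Camera axes: x right, y down, z forward; pixel columns grow to the right and rows downward; lengths in m; the calibration is good to about 2 mm. A picture is of the moment at which its call begins: read the wrist's pose just before it. get_calibration takes no time and is no camera call; for the wrist camera it gives the pose at the moment of the call.
- finish_job(): hands the job in, once; it reports no verdict.
Trained networks look in the newest picture that a camera, given by its name, has taken for a name from the list of things; names that differ only in an ending like _2 or _b are one class to them, and where a whole thing is asked for, a point or a joint stands for the part that bears it (a point fixed in the world has none). Each returns a list of dicts, best first, with "score" (0 to 1); they miss things now and then, are a little off and sometimes report something else, mostly with a low value. They report only what shows in the picture. A call takes as long as a camera call.
- spot_in(camera, thing): "xyz" ([x, y, z] in m, in the coordinates of the camera as it stood for that picture, good to about 4 mm: the middle of the surface that is visible of it).
- regions_of(camera, thing): "region" (384x512 bool, what is visible of it).
The state is a dict: "time": time; "q": joint angles; "joint_vel": joint speeds; "joint_torque": joint torques, N m; "tool_pos": TCP position; "tcp_rot": TCP orientation; "wrist_force": force on the tool from outside, world axes, zero at the start; "torque": the same for the moment, N m; "width": opening from 0.0 (shut) to 1.0 (fully open).
Only numpy, scipy, OpenCV 4.12 (cv2) and the standard library are available. Lean on these libraries where they do the work, as an engineer would, in place of code of your own. Each camera call takes 0.05 s, during which the arm holds its last target. There are 200 camera calls.

## Working session

There is one attempt and no reset: what is moved stays moved. The work goes in short steps, Python scripts to look and compute and a tool call to move; the robot and the scene stay as the last step left them, time stands still between calls to the robot, and variables do not carry over. Pictures are saved under pics/ and viewed, on a budget of 10 in all, crops included, one or two more only if the job needs it, and the job is handed in when it is done.

Besides the shell and the picture viewer there is one more tool, called after "Call:" as name([rows], argument=value, ...), one row to a line, values as JSON. step_arm: Moves the arm, as the interface text tells. Its arguments: {"type":"object","properties":{"motion":{"type":"array"},"newtons":{"type":"number"}},"required":["motion"]}

```bash
mkdir -p pics; cat > h.py <<'E'
from workcell import *
import numpy as np, cv2
def w(cam,p):
    T=np.array(get_calibration(cam)["world_from_camera"]);return T[:3,:3]@np.array(p)+T[:3,3]
def cloud(cam,d):
    c=get_calibration(cam);K=np.array(c["K"]);v,u=np.nonzero(d>0)
    n=cv2.undistortPoints(np.stack([u,v],1).astype(np.float64)[:,None],K,np.array(c["dist_coeffs"]))[:,0]
    z=d[v,u];P=np.c_[n*z[:,None],z];T=np.array(c["world_from_camera"])
    return P@T[:3,:3].T+T[:3,3],u,v
E
python3 - <<'E'
from h import *
s=read_state();print(s)
ims=[]
for cam in("scene","side"):
    im,d=read_camera(cam);ims.append(im);np.savez(f"{cam}.npz",im=im,d=d)
    for t in("unit","cover1","dish","jar","tape","carton"):
        for r in spot_in(cam,t)[:4]:print(cam,t,round(r["score"],2),w(cam,r["xyz"]).round(3))
    r=regions_of(cam,"unit")
    if r:
        P,u,v=cloud(cam,d);m=np.array(r[0]["region"])[v,u];Q=P[m];Q=Q[abs(Q[:,2]-.07)<.012]
        print(cam,len(Q),np.median(Q[:,2]),cv2.minAreaRect(Q[:,:2].astype(np.float32)))
cv2.imwrite("pics/a.png",cv2.resize(np.vstack(ims),(448*1,600+72))[:600] if 0 else cv2.resize(np.hstack(ims),(800,300)))
E
```

```text
{'time': 0.0, 'q': array([-1.23590424e+00,  2.64716905e-01,  1.60538458e+00, -5.61387248e-06,
        1.27368837e+00, -3.69112099e-02]), 'joint_vel': array([-5.58645587e-05, -6.79631809e-04,  1.33348059e-03, -2.09819091e-04,
        1.75960014e-03,  5.49060827e-04]), 'joint_torque': array([ 2.13362917e-03, -5.15106869e+01, -3.67313147e+01,  2.50370067e-04,
        1.28981398e-02, -1.70534486e-05]), 'tool_pos': array([ 0.24498974, -0.62823805,  0.25198068]), 'tcp_rot': array([-3.08532784e+00, -5.80270192e-01,  5.20294337e-04]), 'wrist_force': array([ 0.64355256, -1.02927199, -1.37741755]), 'torque': array([-0.06694918, -0.00045855,  0.00246536]), 'width': 0.9984922512749409}
scene unit 0.87 [ 0.578 -0.11   0.069]
scene cover1 0.9 [ 0.558 -0.025  0.073]
scene cover1 0.85 [ 0.576 -0.203  0.07 ]
scene cover1 0.73 [ 0.568 -0.113  0.069]
scene cover1 0.65 [0.547 0.074 0.071]
scene dish 0.78 [0.502 0.219 0.018]
scene jar 0.75 [ 0.578 -0.112  0.069]
scene jar 0.58 [ 0.563 -0.363  0.067]
scene tape 0.81 [0.713 0.014 0.017]
scene tape 0.5 [ 0.561 -0.363  0.069]
scene carton 0.91 [ 0.74  -0.161  0.04 ]
scene 6886 0.06968402715037059 ((0.557068407535553, -0.06400167942047119), (0.15464040637016296, 0.3991045355796814), 5.743772029876709)
side unit 0.78 [ 0.536 -0.107  0.07 ]
side cover1 0.96 [ 0.553 -0.112  0.068]
side cover1 0.93 [0.537 0.072 0.07 ]
side cover1 0.73 [ 0.542 -0.019  0.07 ]
side cover1 0.66 [ 0.564 -0.203  0.064]
side dish 0.72 [0.485 0.218 0.021]
side dish 0.49 [0.701 0.022 0.02 ]
side jar 0.55 [ 0.537 -0.353  0.069]
side tape 0.81 [0.703 0.024 0.022]
side tape 0.29 [ 0.541 -0.099  0.066]
side carton 0.57 [ 0.723 -0.155  0.033]
side carton 0.16 [ 0.538 -0.095  0.068]
side 11423 0.06933156473576685 ((0.5559230446815491, -0.06235407292842865), (0.1541295051574707, 0.3970484137535095), 6.146007537841797)
```

View pics/a.png

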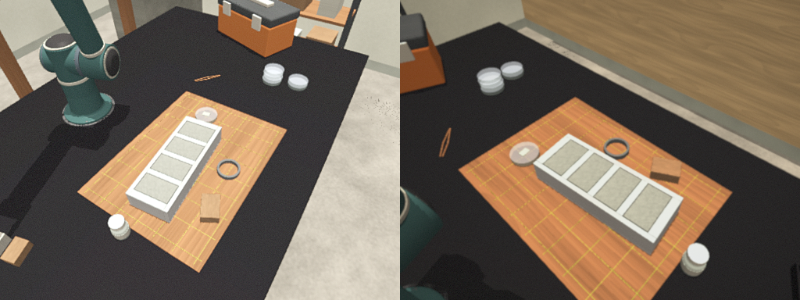

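Call:
step_arm([
  [[0.0, 0.035, 0.05, 0, 0, 0, -2], [0.0, 0.07, 0.105, 0, 0, 0, -4], [0.0, 0.106, 0.157, -0.01, 0, 0, -6], [0.0, 0.142, 0.21, -0.02, 0, 0, -8], [0.0, 0.178, 0.264, -0.04, 0, 0, -10], [0.0, 0.214, 0.316, -0.06, 0, 0, -12], [0.0, 0.25, 0.37, -0.08, 0, 0, -14], [0.0, 0.286, 0.423, -0.1, 0, 0, -15.5]],
], newtons=20)

```text
time: 1.8
tool_pos: [0.5185, -0.2246, 0.1609]
tcp_rot: [3.137, 0.157, 0.002]
wrist_force: [0.4, -1.1, 0.2]
width: 0.001
```

```bash
python3 - <<'E'
from h import *
s=read_state();print(s["tool_pos"],s["wrist_force"],s["tcp_rot"])
im,d=read_camera("wrist");cv2.imwrite("pics/b.png",im)
for r in spot_in("wrist","cover1")[:4]:print(round(r["score"],2),w("wrist",r["xyz"]).round(3))
cx=np.array([.5565,-.063]);a=np.radians(5.95);R=np.array([[np.cos(a),-np.sin(a)],[np.sin(a),np.cos(a)]])
for y in(.138,.046,-.046,-.138):print("press",(cx+R@[-.04,y]).round(4),"centre",(cx+R@[0,y]).round(4))
E
```

```text
[ 0.51851766 -0.22464732  0.16091629] [ 0.39773026 -1.07439421  0.24789458] [3.13685883e+00 1.57403176e-01 1.78399529e-03]
0.88 [ 0.577 -0.201  0.066]
0.82 [ 0.561 -0.105  0.066]
0.7 [ 0.51  -0.052  0.068]
press [0.5024 0.0701] centre [0.5422 0.0743]
press [ 0.5119 -0.0214] centre [ 0.5517 -0.0172]
press [ 0.5215 -0.1129] centre [ 0.5613 -0.1088]
press [ 0.531  -0.2044] centre [ 0.5708 -0.2003]
```

View pics/b.png

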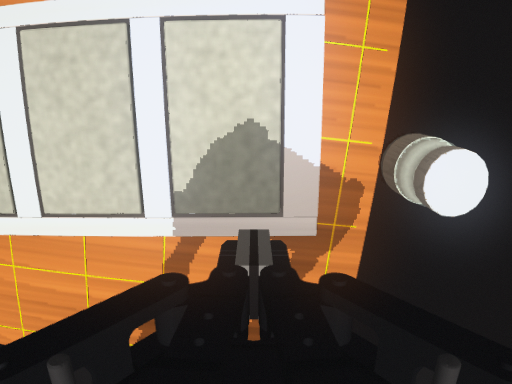

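Call:
step_arm([
  [[0.0, 0.006, 0.01, -0.015, 0, 0, 0], [0.0, 0.0125, 0.02, -0.035, 0, 0, 0], [0.0, 0.0125, 0.02, -0.052, 0, 0, 0], [0.0, 0.0125, 0.02, -0.06, 0, 0, 0], [0.0, 0.0125, 0.02, -0.064, 0, 0, 0], [0.0, 0.0125, 0.02, -0.066, 0, 0, 0], [0.0, 0.0125, 0.02, -0.068, 0, 0, 0], [0.0, 0.0125, 0.02, -0.068, 0, 0, 0]],
])

```text
time: 2.9
tool_pos: [0.5314, -0.2014, 0.0916]
tcp_rot: [-3.135, -0.167, 0.002]
wrist_force: [-1.5, -1.7, 3.0]
width: -0.003
```

Call:
step_arm([
  [[0.0, 0, 0, -0.0005, 0, 0, 0], [0.0, 0, 0, -0.001, 0, 0, 0], [0.0, 0, 0, -0.0015, 0, 0, 0], [0.0, 0, 0, -0.002, 0, 0, 0], [0.0, 0, 0, -0.0025, 0, 0, 0], [0.0, 0, 0, -0.003, 0, 0, 0], [0.0, 0, 0, -0.003, 0, 0, 0], [0.0, 0, 0, -0.003, 0, 0, 0]],
])

```text
time: 3.9
tool_pos: [0.5314, -0.2015, 0.091]
tcp_rot: [-3.135, -0.167, 0.002]
wrist_force: [-7.8, 1.7, 16.5]
width: 0.006
```

Call:
step_arm([
  [[0.0, 0, 0, 0.015, 0, 0, 0], [0.0, -0.002, 0.02, 0.015, 0, 0, 0], [0.0, -0.006, 0.055, 0.015, 0, 0, 0], [0.0, -0.01, 0.0885, 0.013, 0, 0, 0], [0.0, -0.01, 0.0885, 0.007, 0, 0, 0], [0.0, -0.01, 0.0885, 0.003, 0, 0, 0], [0.0, -0.01, 0.0885, 0.0, 0, 0, 0], [0.0, -0.01, 0.0885, -0.001, 0, 0, 0]],
])

```text
time: 4.9
tool_pos: [0.5213, -0.1131, 0.091]
tcp_rot: [-3.133, -0.165, 0.004]
wrist_force: [-6.5, 3.5, 15.0]
width: 0.004
```

```bash
python3 - <<'E'
from h import *
s=read_state();print(s["tool_pos"],s["wrist_force"],s["joint_vel"].round(3))
E
```

```text
[ 0.5212643  -0.11310731  0.0910295 ] [-6.54610435  3.52021237 14.9643502 ] [-0.     0.002 -0.002  0.004  0.001 -0.   ]
```

Call:
step_arm([
  [[0.0, 0, 0, 0.015, 0, 0, 0], [0.0, -0.002, 0.02, 0.015, 0, 0, 0], [0.0, -0.006, 0.056, 0.015, 0, 0, 0], [0.0, -0.0095, 0.0915, 0.013, 0, 0, 0], [0.0, -0.0095, 0.0915, 0.007, 0, 0, 0], [0.0, -0.0095, 0.0915, 0.003, 0, 0, 0], [0.0, -0.0095, 0.0915, 0.0005, 0, 0, 0], [0.0, -0.0095, 0.0915, -0.0005, 0, 0, 0]],
])

```text
time: 5.9
tool_pos: [0.5115, -0.022, 0.0904]
tcp_rot: [-3.133, -0.163, 0.006]
wrist_force: [-0.7, 1.1, 2.9]
width: -0.003
```

Call:
step_arm([
  [[0.0, 0, 0, -0.0005, 0, 0, 0], [0.0, 0, 0, -0.001, 0, 0, 0], [0.0, 0, 0, -0.0015, 0, 0, 0], [0.0, 0, 0, -0.002, 0, 0, 0], [0.0, 0, 0, -0.0025, 0, 0, 0], [0.0, 0, 0, -0.003, 0, 0, 0], [0.0, 0, 0, -0.003, 0, 0, 0], [0.0, 0, 0, -0.003, 0, 0, 0]],
])

```text
time: 6.9
tool_pos: [0.5116, -0.0222, 0.0874]
tcp_rot: [-3.133, -0.163, 0.005]
wrist_force: [-0.7, 0.0, 2.2]
width: 0.001
```

Call:
step_arm([
  [[0.0, 0, 0, -0.003, 0, 0, 0], [0.0, 0, 0, -0.006, 0, 0, 0], [0.0, 0, 0, -0.01, 0, 0, 0], [0.0, 0, 0, -0.014, 0, 0, 0], [0.0, 0, 0, -0.018, 0, 0, 0], [0.0, 0, 0, -0.022, 0, 0, 0], [0.0, 0, 0, -0.026, 0, 0, 0], [0.0, 0, 0, -0.028, 0, 0, 0]],
])

```text
time: 7.9
tool_pos: [0.5111, -0.0221, 0.0588]
tcp_rot: [-3.133, -0.163, 0.007]
wrist_force: [-1.2, -0.5, 2.3]
width: 0.001
```

Cover 2 gives way steadily at about 2–3 N, so it is the unlatched one. I'll press it on to its stop.

Call:
step_arm([
  [[0.0, 0, 0, -0.001, 0, 0, 0], [0.0, 0, 0, -0.002, 0, 0, 0], [0.0, 0, 0, -0.003, 0, 0, 0], [0.0, 0, 0, -0.004, 0, 0, 0], [0.0, 0, 0, -0.005, 0, 0, 0], [0.0, 0, 0, -0.006, 0, 0, 0], [0.0, 0, 0, -0.006, 0, 0, 0], [0.0, 0, 0, -0.006, 0, 0, 0]],
])

```text
time: 8.9
tool_pos: [0.511, -0.0221, 0.0526]
tcp_rot: [-3.133, -0.163, 0.007]
wrist_force: [-1.4, -0.2, 1.1]
width: 0.002
```

Call:
step_arm([
  [[0.0, 0, 0, -0.0005, 0, 0, 0], [0.0, 0, 0, -0.001, 0, 0, 0], [0.0, 0, 0, -0.0015, 0, 0, 0], [0.0, 0, 0, -0.002, 0, 0, 0], [0.0, 0, 0, -0.0025, 0, 0, 0], [0.0, 0, 0, -0.003, 0, 0, 0], [0.0, 0, 0, -0.003, 0, 0, 0], [0.0, 0, 0, -0.003, 0, 0, 0]],
])

```text
time: 9.9
tool_pos: [0.5113, -0.0221, 0.052]
tcp_rot: [-3.133, -0.164, 0.008]
wrist_force: [-8.0, -0.4, 19.6]
width: -0.001
```

```bash
python3 - <<'E'
from h import *
ims=[]
for c in("side","scene"):
    im,d=read_camera(c);ims.append(im)
    P,u,v=cloud(c,d)
    a=np.radians(5.95);R=np.array([[np.cos(a),-np.sin(a)],[np.sin(a),np.cos(a)]])
    L=(P[:,:2]-[.5565,-.063])@R
    m=(abs(L[:,1]-.046)<.03)&(P[:,2]>.077)&(P[:,2]<.13)&(L[:,0]>.0)&(L[:,0]<.06)
    if m.sum()>20:
        x,z=L[m,0],P[m,2];f=np.polyfit(x,z,1);print(c,m.sum(),"max z",np.percentile(z,98),"tilt",np.arctan(f[0]),x.min(),x.max())
def crop(i,x,y):return cv2.resize(i[y:y+150,x:x+200],(400,300))
cv2.imwrite("pics/c.png",np.hstack([crop(ims[0],160,150),crop(ims[1],150,130)]))
E
```

```text
side 292 max z 0.1162297985411807 tilt 0.9249754641383803 0.003189354857619031 0.03650118973517051
scene 107 max z 0.11772360519056752 tilt 0.8398167965036765 0.0036951787098840174 0.038143919735856534
```

View pics/c.png

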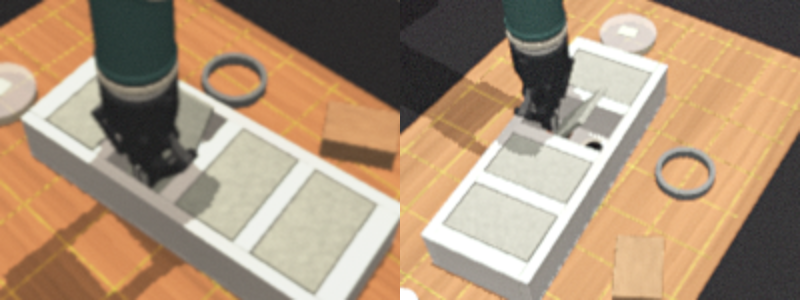

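The picture shows cover 2 tilted up, at about (185,125) on the left and (590,110) on the right. The force jump marks the stop. I'll withdraw straight up.

Call:
step_arm([
  [[0.0, 0, 0, 0.003, 0, 0, 0], [0.0, 0, 0, 0.01, 0, 0, 0], [0.0, 0, 0, 0.025, 0, 0, 0], [0.0, 0, 0, 0.045, 0, 0, 0], [0.0, 0, 0, 0.07, 0, 0, 0], [0.0, -0.02, 0, 0.1, 0, 0, 0], [0.0, -0.05, 0, 0.14, 0, 0, 0], [0.0, -0.08, 0, 0.17, 0, 0, 0]],
])

```text
time: 11.0
tool_pos: [0.4311, -0.0222, 0.2244]
tcp_rot: [-3.134, -0.164, 0.004]
wrist_force: [0.0, -0.6, 0.6]
width: 0.003
```

```bash
python3 - <<'E'
from h import *
s=read_state();print(s["tool_pos"],s["wrist_force"])
ims=[]
for c in("side","scene"):
    im,d=read_camera(c);ims.append(im)
    P,u,v=cloud(c,d)
    a=np.radians(5.95);R=np.array([[np.cos(a),-np.sin(a)],[np.sin(a),np.cos(a)]])
    L=(P[:,:2]-[.5565,-.063])@R
    for k,y in enumerate((.138,.046,-.046,-.138)):
        n=(abs(L[:,1]-y)<.025)&(L[:,0]<-.03)&(L[:,0]>-.055)&(P[:,2]<.1);print(c,k+1,"near-end z",np.median(P[n,2]).round(4))
    m=(abs(L[:,1]-.046)<.03)&(P[:,2]>.077)&(P[:,2]<.13)&(L[:,0]>.0)&(L[:,0]<.06)
    if m.sum()>20:
        x,z=L[m,0],P[m,2];f=np.polyfit(x,z,1);print(c,m.sum(),"max z",np.percentile(z,98),"tilt",np.arctan(f[0]))
    for t in("dish","jar","tape","carton"):
        for r in spot_in(c,t)[:1]:print(t,round(r["score"],2),w(c,r["xyz"]).round(3))
def crop(i,x,y):return cv2.resize(i[y:y+180,x:x+240],(400,300))
cv2.imwrite("pics/d.png",np.hstack([crop(ims[0],140,150),crop(ims[1],130,130)]))
E
```

```text
[ 0.43105618 -0.02219031  0.2244148 ] [ 0.01893343 -0.61996182  0.59086104]
side 1 near-end z 0.0693
side 2 near-end z 0.0257
side 3 near-end z 0.069
side 4 near-end z 0.0692
side 557 max z 0.11623198144913842 tilt 0.9213500826730014
dish 0.55 [0.485 0.219 0.018]
jar 0.68 [ 0.537 -0.354  0.068]
tape 0.65 [0.699 0.022 0.02 ]
carton 0.67 [ 0.723 -0.158  0.036]
scene 1 near-end z 0.0698
scene 2 near-end z 0.0117
scene 3 near-end z 0.0693
scene 4 near-end z 0.0696
scene 109 max z 0.11792941131563454 tilt 0.8444292335600654
dish 0.65 [0.497 0.216 0.016]
jar 0.68 [ 0.562 -0.364  0.069]
tape 0.65 [0.713 0.016 0.017]
carton 0.82 [ 0.74  -0.156  0.037]
```

View pics/d.png

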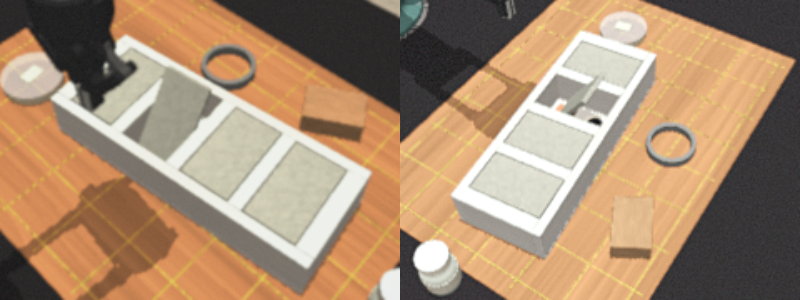

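```bash
python3 -c "
from workcell import *
print(finish_job())"
```

```text
the job is handed in; nothing more can be done
None
```

Cover 2 was the unlatched one. It is open against its stop, and I handed the job in at about 11.5 s of the 48 s allowed, with the arm clear of the bench.

- **Search:** I pressed covers 4, 3 and 2 in turn with the fingertips shut. Covers 4 and 3 stopped after about 1 mm at 15–17 N, so I took them as latched. That was firmer than the gentle press I meant, because the arm is stiff, but both measured flush afterwards. I did not need to press cover 1.
- **Opening:** Cover 2 gave way at about 2–3 N. I pushed it down about 40 mm until the force rose sharply to about 20 N at its stop, then withdrew straight up.
- **Last checks:** The wrist force was back near zero and covers 1, 3 and 4 were flush. The dish, jar, tape and carton were where they started, to within the measuring error.
- **Disagreement:** The side camera gave a tilt of 0.92 rad and the scene camera 0.84 rad, against the nominal 0.95. The scene view sees the cover almost edge-on with few points. Both readings were the same to within 0.005 rad before and after I withdrew. The raised far end at 116–118 mm and the sharp force rise fit a fully open cover.

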